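# Close the parts polisher and hold its run lever level

## Robot

A 7-joint arm with a two-finger parallel gripper is mounted at the origin on the work surface. World frame = base frame: x ahead of the robot, y to its left, z up, the work surface at z = 0. Lengths are in m, angles in rad, forces in N, time in s.
With the tool pointing down it reaches from about 0.35 to 0.9 m from the base axis. Payload 8.1 kg.
Tool frame: the origin (TCP) lies midway between the tips of the shut fingers; the grasp point (between the pads) lies 19 mm behind it; z points along the fingers, y is the line along which they close (so a half turn about z gives the same grasp; the last joint's range is limited). The gripper opens to 92 mm and grips with 3 to 60 N. Pads are 19 mm wide; open, the fingers measure 130 mm over their backs; the gripper's body (75 mm by 190 mm) begins 47 mm behind the grasp point.
Start: joints at [1.21, 0.434, 0.025, 1.573, -0.012, 1.134, -0.075], TCP at [0.159, -0.604, 0.201] pointing down, gripper open.
Joint ranges: [-2.62, 2.62], [-0.44, 2.09], [-1.27, 1.32], [0.08, 2.57], [-1.32, 4.46], [0.12, 2], [-2.74, 2.74]. Speed limits (rad/s): [2.22, 2.22, 3.01, 3.01, 3.14, 3.14, 3.14].

## Interface

Orientations are given as a rotation vector (axis times angle).
In Python, from cell import arm gives the robot as it stands.
- The arm moves only by the tool send_rows, never from a script. Its argument "increments" is a list of rows, each a list of 3 entries, a list of its own where there are three numbers: the finger opening in cm, from 0 to 9.18, then the shift along the tool's x, y, z in cm, then the turn, a rotation vector about the tool's x, y, z in rad. A call has 1 to 5 rows; each row shifts and turns the commanded pose from where the row before left it, along the tool's axes as they then stand; what a row does not reach is not made up. A row lasts 1/10 s, in which the tool goes at most 50 mm and 8.59 degrees, less where a joint would pass 70% of its speed; a pose out of reach is approached as far as the arm can. A call is refused whole if a number of a shift passes 5 or a number of a turn 0.15, either way. A call with a gripper value outside its range is refused whole. The fingers move at their own pace and stop on an object; "force" is the grip in N (left out, the last holds). Time passes only in rows, so rows that do not move let the fingers close. It gives the time, the measured TCP pose, the force, the opening and the grip force at its end, in the units of the state.
- arm.observe(): the state, without advancing time (a new reading comes with each control period).
- arm.get_image(name): name is "scene" or "top" or "wrist"; returns the picture (480x640x3 uint8, red, green, blue); there is no depth.
- arm.camera_params(name): a dict with "camera_matrix" (3x3 intrinsics, pixels), "k1" (the pictures are not rectified: a ray, as slopes to the right and down, at radius r is drawn at 1 + k1 r^2 times it, then the intrinsics apply), "R" (3x3) and "t" (3): a world point X has camera coordinates R X + t. Camera axes: x right, y down, z forward; pixel columns grow to the right and rows downward; lengths in m; the calibration is good to about 2 mm. A picture is of the moment at which its call begins: read the wrist's pose just before it. camera_params takes no time and is no camera call; for the wrist camera it gives the pose at the moment of the call.
- arm.sign_off(): hands the job in; it is judged then, once.
The state is a dict: "clock": time; "joints": joint angles; "dq": joint speeds; "joint_efforts": joint torques, N m; "position": TCP position; "ee_rot": TCP orientation; "force": force on the tool from outside, world axes, zero at the start; "ft_torque": the same for the moment, N m; "width": opening from 0.0 (shut) to 1.0 (fully open); "gripper_force": force on a finger pad.
Only numpy, scipy, OpenCV 4.12 (cv2) and the standard library are available. Lean on these libraries where they do the work, as an engineer would, in place of code of your own. Each camera call takes 0.05 s, during which the arm holds its last target. There are 200 camera calls.

## Task

Put the loose lid on the open tub of the parts polisher, press it down until it is fully home and level, and let go of it. Only then press the polisher's sprung run lever half-way down, where the lever is level (never on to its bottom stop), and keep pressing it there: the program finishes while still holding the lever level. Do not disturb the other things on the bench.

Things in the scene. Friction and masses are not known exactly. Their poses are not given: they have to be found in the camera images.
- polisher: grey bench machine, fixed to the bench; base 170 (x) x 310 (y) x 45 mm high. Origin: centre of its underside, on the bench; z up. It is turned about z by up to 20 degrees. At +y stands a grey round open tub (83 mm across at the rim) with brass fittings in it, at -y the run lever.
- tub_rim (a point): centre of the tub's mouth, level with its rigid rim, 130 mm above the bench; at (0, +85, 130) mm in the polisher's frame. A black rubber seal ring (79 mm across) stands 7 mm above the rim at the start; the lid first rests on it. Pushed with about 8 N (through the lid) the seal slides down 7 mm to the rim and stays down: the lid is then home.
- lid: loose round grey lid lying skirt down on the bench, 60 to 130 g, 101 mm across, 40 mm high with its knob. Origin: centre of the skirt's foot; z up. The skirt is 12 mm deep and flares from 89 mm (top) to 95 mm (foot) inside, so it passes loosely over the 83 mm rim. The lid's inner face, 12 mm above the foot, rests on the seal, then on the rim.
- lid_knob (a point): centre of the lid's black upright round knob, its grip, 28 mm across and 24 mm tall: 28 mm above the skirt's foot, 12 mm below the knob's top. z up along the knob. With the lid home this point is 16 mm above the rim; resting on the unpressed seal, 23 mm.
- run_lever (a joint): angle of the sprung run lever in rad: 0 at rest (its free end tilted up 22 degrees), 0.38 level, 0.76 at the bottom stop. It springs back when let go. Force at the pad: about 4 N to start, 8 N when level, 12 N at the bottom.
- lever_pad (a point): centre of the top face of the black rubber pad (50 mm along the lever x 44 mm wide) at the lever's free end; 115 mm from the hinge along the lever, 6 mm above the lever's middle line. The lever runs from the hinge towards the polisher's -x (towards the robot). When level the pad's top is 121 mm above the bench; at rest about 163 mm. x, y along and across the lever, z out of the pad.
- lever_hinge (a point): fixed point on the lever's hinge axis (which runs along the polisher's y), between two grey cheeks 133 mm high, 115 mm above the bench; at (50, -85, 115) mm in the polisher's frame.
- brush_mid (a point): bystander: paint brush lying on the bench, 190 mm long; its middle.
- knife_mid (a point): bystander: red and black utility knife lying on the bench, 160 x 24 x 16 mm; its centre.
- offcut_mid (a point): bystander: light wood offcut lying on the bench, 170 x 45 x 22 mm; its centre.
- jar_mid (a point): bystander: closed round jar standing on the bench, 64 mm across, 85 mm high; its centre.
Mind the look-alikes: they are no part of the job. What is meant by the lid is not red or yellow, and is the smaller of those in its own colour.

How it is judged:
By the outcome, as a careful person would: the job done as asked, in the order asked, and still so for the second after the job is handed in, while the arm keeps its last pose, push and grip.
It also fails if it takes over 56 s, if anything falls off the work surface, if the arm or the gripper's body presses on something with over 40 N, if the wrist force passes 120 N, or if a joint passes its speed limit or range.

## Working session

There is one attempt and no reset: what is moved stays moved. The work goes in short steps, Python scripts to look and compute and a tool call to move; the robot and the scene stay as the last step left them, time stands still between calls to the robot, and variables do not carry over. Pictures are saved under pics/ and viewed, at most 10 in all, crops included, and the job is handed in when it is done.

Besides the shell and the picture viewer there is one more tool, called after "Emit:" as name([rows], argument=value, ...), one row to a line, values as JSON. send_rows: Moves the arm, as the interface text tells. Its arguments: {"type":"object","properties":{"increments":{"type":"array"},"force":{"type":"number"}},"required":["increments"]}

```bash
ls; mkdir -p pics
python3 - <<'E'
from cell import arm
import cv2,numpy as np,json
s=arm.observe();print(s)
for n in("top","scene"):
    im=arm.get_image(n);cv2.imwrite(f"pics/{n}0.png",im[:,:,::-1])
    p=arm.camera_params(n);print(n,{k:np.round(np.array(v),4).tolist() for k,v in p.items()})
E
```

```text
pics
{'clock': 0.0, 'joints': array([ 1.21038747,  0.43520337,  0.0249436 ,  1.57409412, -0.01159602,
        1.1340356 , -0.07509656]), 'dq': array([ 1.06683504e-03, -7.01987110e-04, -1.04301818e-03, -6.32375540e-05,
       -4.44959939e-04,  1.02779263e-03,  6.36079385e-04]), 'joint_efforts': array([-6.41357528e-04, -6.67850661e+01,  9.84807909e-01, -3.14467871e+01,
       -6.05798140e-02,  4.29831748e-02,  1.67193812e-04]), 'position': array([ 0.15916277, -0.60380896,  0.20035802]), 'ee_rot': array([-3.11398908e+00, -4.03584996e-01,  5.31469383e-04]), 'force': array([-0.8870279 , -0.32654838,  0.08569878]), 'ft_torque': array([-0.03647051, -0.0320187 , -0.02011577]), 'gripper_force': 0.0, 'width': 0.9983683958689102}
top {'camera_matrix': [[573.0405, 0.0, 327.1914], [0.0, 573.0405, 239.8759], [0.0, 0.0, 1.0]], 'k1': -0.1283, 'R': [[-0.0029, -0.9999, 0.0165], [-0.9953, 0.0013, -0.0967], [0.0966, -0.0167, -0.9952]], 't': [-0.0074, 0.5743, 1.3633]}
scene {'camera_matrix': [[507.2503, 0.0, 325.2351], [0.0, 507.2503, 241.7481], [0.0, 0.0, 1.0]], 'k1': -0.0259, 'R': [[-0.6754, 0.7374, 0.0088], [0.5025, 0.4689, -0.7264], [-0.5398, -0.4862, -0.6872]], 't': [0.4027, -0.2159, 1.5017]}
```

View pics/top0.png

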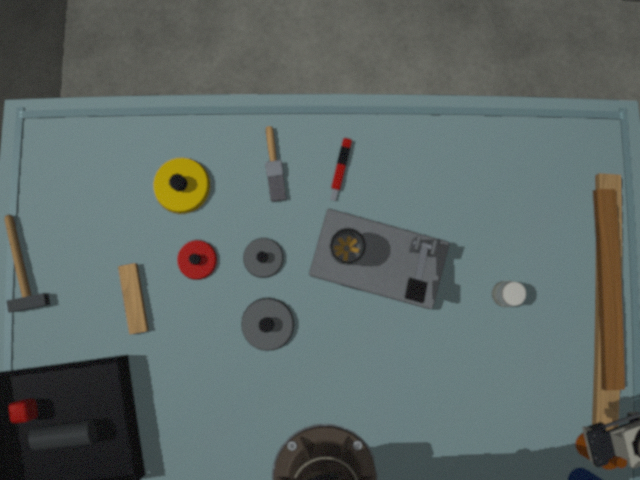

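View pics/scene0.png

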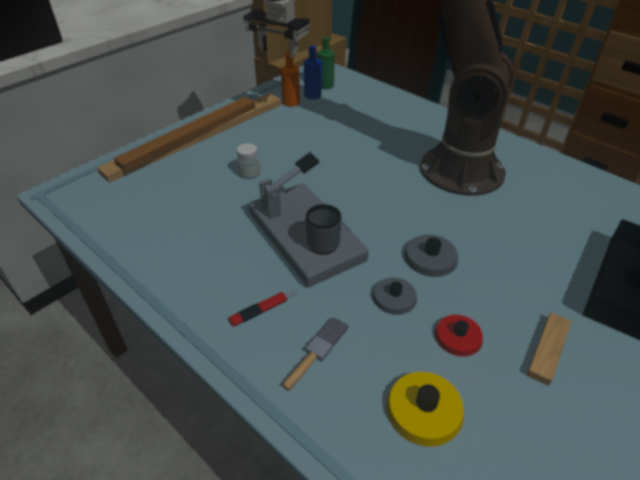

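Candidates in the top view are four lids: yellow (181,185), red (197,259), small grey (263,257) and large grey (267,324). The small grey one fits, because it is neither red nor yellow and is the smaller of the two greys. I'll confirm it in a crop and measure.

```bash
cat > h.py <<'E'
import cv2,numpy as np
from cell import arm
def ray(n,uv,p=None):
    p=p or arm.camera_params(n);K=np.array(p["camera_matrix"]);k=p["k1"]
    uv=np.array(uv,float).reshape(-1,1,2)
    xy=cv2.undistortPoints(uv,K,np.array([k,0,0,0.])).reshape(-1,2)
    R=np.array(p["R"]);d=np.c_[xy,np.ones(len(xy))]@R
    return -R.T@np.array(p["t"]),d
def plane(n,uv,z,p=None):
    c,d=ray(n,uv,p);return c+d*((z-c[2])/d[:,2])[:,None]
def proj(n,X,p=None):
    p=p or arm.camera_params(n)
    R=np.array(p["R"]);return cv2.projectPoints(np.array(X,float).reshape(-1,1,3),cv2.Rodrigues(R)[0],np.array(p["t"]),np.array(p["camera_matrix"]),np.array([p["k1"],0,0,0.]))[0].reshape(-1,2)
def circ(P):
    A=np.c_[2*P[:,:2],np.ones(len(P))];x=np.linalg.lstsq(A,(P[:,:2]**2).sum(1),rcond=None)[0]
    return x[:2],np.sqrt(x[2]+x[0]**2+x[1]**2)
E
python3 - <<'E'
from h import *
im=cv2.imread("pics/top0.png");hsv=cv2.cvtColor(im,cv2.COLOR_BGR2HSV)
c=cv2.resize(im[200:350,210:470],None,fx=3,fy=3,interpolation=cv2.INTER_CUBIC);cv2.imwrite("pics/crop.png",c)
for q in [(263,240),(267,305),(330,220),(300,200),(263,257),(332,246),(415,290),(382,250)]: print(q,hsv[q[1],q[0]])
def blobs(m,mn=30):
    cs,_=cv2.findContours(m.astype(np.uint8),cv2.RETR_EXTERNAL,cv2.CHAIN_APPROX_NONE)
    return [x.reshape(-1,2) for x in cs if cv2.contourArea(x)>mn]
H,S,V=[hsv[...,i].astype(int) for i in range(3)]
roi=np.zeros(V.shape,bool);roi[200:355,225:460]=1
for z,m in (("grey",(S<50)&roi),("dark",(V<45)&roi)):
  for b in blobs(m):
    (x,y),(w,h),a=cv2.minAreaRect(b.astype(np.int32));print(z,b.mean(0).round(1),len(b),(round(x,1),round(y,1),round(w,1),round(h,1),round(a,1)))
    for zz in (0.012,0.04,0.045,0.137,.163):
        P=plane("top",b,zz);cc,r=circ(P);print("  z",zz,"circ",cc.round(4),r.round(4),"rect",np.round(cv2.boxPoints(cv2.minAreaRect(P[:,:2].astype(np.float32))),4).tolist() if 0.04<zz<.05 or zz==.163 else "")
E
```

```text
(263, 240) [98 12 88]
(267, 305) [105  17  90]
(330, 220) [ 96  13 102]
(300, 200) [ 91  43 132]
(263, 257) [156  39  33]
(332, 246) [45 22 47]
(415, 290) [145  94  30]
(382, 250) [110  12  64]
grey [342. 277.] 776 (342.0, 277.0, 154.0, 234.0, 90.0)
  z 0.012 circ [ 0.4881 -0.0467] 0.2752 rect 
  z 0.04 circ [ 0.4871 -0.0455] 0.2697 rect 
  z 0.045 circ [ 0.4869 -0.0452] 0.2688 rect [[0.29809999465942383, 0.23839999735355377], [0.29820001125335693, -0.33059999346733093], [0.6700999736785889, -0.3305000066757202], [0.6699000000953674, 0.2386000007390976]]
  z 0.137 circ [ 0.4838 -0.0412] 0.2507 rect 
  z 0.163 circ [ 0.4829 -0.0401] 0.2456 rect [[0.31029999256134033, 0.2190999984741211], [0.31049999594688416, -0.30090001225471497], [0.6502000093460083, -0.30070000886917114], [0.6499999761581421, 0.219200000166893]]
dark [266.7 324.3] 41 (267.0, 324.5, 13.0, 14.0, 90.0)
  z 0.012 circ [0.3702 0.1385] 0.0163 rect 
  z 0.04 circ [0.3716 0.1361] 0.016 rect 
  z 0.045 circ [0.3719 0.1356] 0.0159 rect [[0.35600000619888306, 0.15150000154972076], [0.3560999929904938, 0.11829999834299088], [0
[... 1536 characters left out ...]
.14499999582767487], [0.5151000022888184, 0.14499999582767487]]
dark [350.9 244.5] 159 (349.3, 244.7, 33.6, 30.8, 56.3)
  z 0.012 circ [ 0.5607 -0.0597] 0.0391 rect 
  z 0.04 circ [ 0.5583 -0.0582] 0.0383 rect 
  z 0.045 circ [ 0.5579 -0.0579] 0.0382 rect [[0.5072000026702881, -0.05249999836087227], [0.5479999780654907, -0.1143999993801117], [0.6151999831199646, -0.07000000029802322], [0.574400007724762, -0.008200000040233135]]
  z 0.137 circ [ 0.5499 -0.0531] 0.0356 rect 
  z 0.163 circ [ 0.5477 -0.0517] 0.0349 rect [[0.5013999938964844, -0.04670000076293945], [0.5386999845504761, -0.10329999774694443], [0.6000999808311462, -0.06270000338554382], [0.5626999735832214, -0.006200000178068876]]
```

View pics/crop.png

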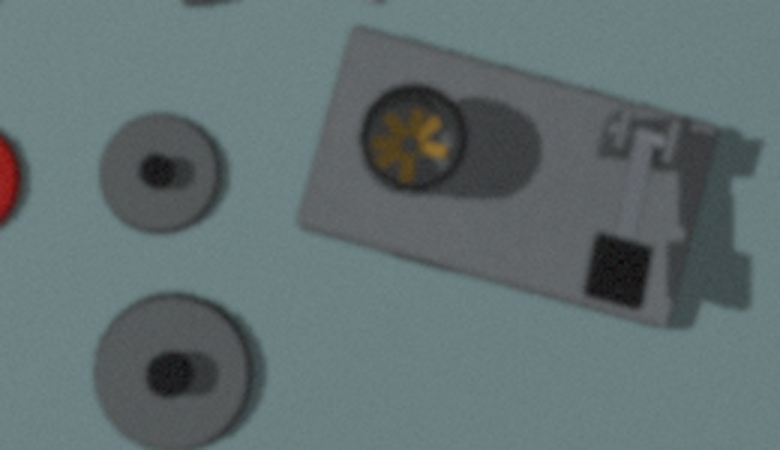

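The crop shows the small grey lid centred at image (263,257), the one meant. The tub's mouth is at about (347.7,245.7) and the black pad at (415.7,290). Next I triangulate them with the scene view.

```bash
cat >> h.py <<'E'
def tri(obs):
    A=np.zeros((3,3));b=np.zeros(3)
    for n,uv in obs:
        c,d=ray(n,uv);d=d[0]/np.linalg.norm(d[0]);M=np.eye(3)-np.outer(d,d);A+=M;b+=M@c
    return np.linalg.solve(A,b)
def tool(s):
    from scipy.spatial.transform import Rotation as Ro
    return Ro.from_rotvec(s["ee_rot"]).as_matrix()
E
python3 - <<'E'
from h import *
im=cv2.imread("pics/scene0.png");V=cv2.cvtColor(im,cv2.COLOR_BGR2HSV)[...,2]
def dark(x0,x1,y0,y1,th):
    m=(V[y0:y1,x0:x1]<th).astype(np.uint8);n,l,st,ce=cv2.connectedComponentsWithStats(m)
    i=1+np.argmax(st[1:,4]);return ce[i]+[x0,y0],st[i]
k,ks=dark(380,412,275,300,48);p,ps=dark(295,322,148,178,48);t,ts=dark(298,346,200,230,60)
print("scene px knob",k,ks,"pad",p,ps,"tub",t,ts)
T=tri([("top",(415.7,290)),("scene",p)]);print("pad tri",T,"@.163",plane("top",[(415.7,290)],.163))
print("knob tri",tri([("top",(262.8,256.6)),("scene",k)]),"@.04",plane("top",[(262.8,256.6)],.04))
# tub ring: top view threshold dark ring ellipse
print("tub tri",tri([("top",(347.7,245.7)),("scene",(324,216))]),"top@.135",plane("top",[(347.7,245.7)],.135),"scene@.137",plane("scene",[(324,216)],.137))
tub=plane("top",[(347.7,245.7)],.135)[0];pad=plane("top",[(415.7,290)],.163)[0]
d=(pad-tub)[:2];yaw=np.arctan2(d[1],d[0])-np.arctan2(-170,-54.6);yaw=(yaw+np.pi)%(2*np.pi)-np.pi
print("len",np.linalg.norm(d),"yaw deg",np.degrees(yaw))
c=np.array([[357,27],[300,222]])/3+[210,200];P=plane("top",c,.045);e=P[0]-P[1];print("edge",P,np.degrees(np.arctan2(e[1],e[0])),np.linalg.norm(e))
R=np.array([[np.cos(yaw),-np.sin(yaw)],[np.sin(yaw),np.cos(yaw)]])
o=tub[:2]-R@[0,.085];print("origin",o,"pad level",o+R@[-.065,-.085]);print(proj("top",[*(o+R@[-.085,.155]),.045]))
# lid disc circle (top)
s=cv2.cvtColor(cv2.imread("pics/top0.png"),cv2.COLOR_BGR2HSV)[230:284,236:290]
m=((s[...,1]<32)|(s[...,2]<50)).astype(np.uint8);cs=max(cv2.findContours(m,0,1)[0],key=cv2.contourArea).reshape(-1,2)+[236,230]
print("lid",circ(plane("top",cs,.012)))
print(tool(arm.observe()).round(3))
E
```

```text
scene px knob [395.         288.70322581] [  8   7  14  15 155] pad [306.74537037 162.41666667] [  2   6  21  18 216] tub [321.0324826 218.3549884] [  0   4  43  26 862]
pad tri [ 0.44991838 -0.1998125   0.15456185] @.163 [[ 0.45082478 -0.19960305  0.163     ]]
knob tri [0.53310399 0.14922443 0.02469731] @.04 [[0.53304618 0.14622883 0.04      ]]
tub tri [ 0.54973885 -0.05110789  0.13014603] top@.135 [[ 0.55076419 -0.05271757  0.135     ]] scene@.137 [[ 0.55444337 -0.04368661  0.137     ]]
len 0.17766044274596562 yaw deg -16.42518260937245
edge [[ 0.64746947 -0.01291281  0.045     ]
 [ 0.49098513  0.03290291  0.045     ]] -16.31905438832887 0.1630534621095818
origin [ 0.52672933 -0.1342487 ] pad level [ 0.44034714 -0.19740023]
[[307.66872742 274.82606201]]
lid (array([0.53298972, 0.14875927]), np.float64(0.04741450677456383))
[[ 0.967  0.255 -0.   ]
 [ 0.255 -0.967  0.001]
 [-0.    -0.001 -1.   ]]
```

Emit:
send_rows([
  [6, [1.2, -1.5, -2], [0, 0, 0]],
  [6, [2.7, -3.1, -2], [0, 0, 0]],
  [6, [2.7, -3.1, -2], [0, 0, 0]],
  [6, [2.7, -3.1, -2], [0, 0, 0]],
  [6, [2.7, -3.1, 0], [0, 0, 0]],
])

```text
clock: 0.6
position: [0.2411, -0.4388, 0.2835]
ee_rot: [3.112, 0.403, 0.003]
force: [0.3, 0.4, 0.3]
width: 0.664
gripper_force: 0.0
```

Emit:
send_rows([
  [6, [2.7, -3.1, 0], [0, 0, 0]],
  [6, [2.7, -3.1, 0], [0, 0, 0]],
  [6, [2.7, -3.1, 0], [0, 0, 0]],
  [6, [2.7, -3.1, 0], [0, 0, 0]],
  [6, [2.7, -3.1, 0], [0, 0, 0]],
])

```text
clock: 1.1
position: [0.3312, -0.2534, 0.281]
ee_rot: [3.115, 0.404, -0.0]
force: [0.3, -0.4, 0.8]
width: 0.654
gripper_force: 0.0
```

Emit:
send_rows([
  [6, [2.7, -3.1, 0], [0, 0, 0]],
  [6, [2.7, -3.1, 0], [0, 0, 0]],
  [6, [2.7, -3.1, 0], [0, 0, 0]],
  [6, [2.7, -3.1, 0], [0, 0, 0]],
  [6, [2.7, -3.1, 0], [0, 0, 0]],
])

```text
clock: 1.6
position: [0.4222, -0.0693, 0.281]
ee_rot: [3.115, 0.403, -0.0]
force: [1.0, -1.6, -0.0]
width: 0.654
gripper_force: 0.0
```

Emit:
send_rows([
  [6, [2.7, -3.1, 0], [0, 0, 0]],
  [6, [2.7, -3.1, 0], [0, 0, 0]],
  [6, [2.7, -3.1, 2], [0, 0, 0]],
  [6, [2.7, -3.1, 2], [0, 0, 0]],
  [6, [2.7, -3.1, 2], [0, 0, 0]],
])

```text
clock: 2.1
position: [0.5135, 0.1149, 0.2202]
ee_rot: [3.115, 0.403, 0.0]
force: [0.5, -1.1, 0.5]
width: 0.652
gripper_force: 0.0
```

Emit:
send_rows([
  [6, [1.4, -1.4, 0], [0, 0, 0]],
  [6, [1.3, -1.3, 0], [0, 0, 0]],
  [6, [0, 0, 0], [0, 0, 0]],
])

```text
clock: 2.4
position: [0.5324, 0.1491, 0.2204]
ee_rot: [-3.113, -0.408, 0.001]
force: [0.1, -0.4, -0.5]
width: 0.649
gripper_force: 0.0
```

Run:
```python
from h import *
s=arm.observe();p=arm.camera_params("wrist");im=arm.get_image("wrist")[:,:,::-1];cv2.imwrite("pics/w1.png",im)
print(s["position"],s["ee_rot"])
import pickle;pickle.dump(p,open("w1.pkl","wb"))
V=cv2.cvtColor(im,cv2.COLOR_BGR2HSV)[...,2]
print("expected knob px",proj("wrist",[.533,.1475,.04],p),"tub",proj("wrist",[.5505,-.0525,.135],p))
n,l,st,ce=cv2.connectedComponentsWithStats((V<45).astype(np.uint8))
for i in range(1,n):
    if st[i,4]>150: print(ce[i].round(1),st[i],plane("wrist",[ce[i]],.04,p)[0])
```

```text
[0.53241431 0.14906887 0.22043086] [-3.11333317e+00 -4.08328912e-01  1.30530910e-03]
expected knob px [[323.04532779 213.2769767 ]] tub [[569.22780928 279.44402997]]
[581.6  12.8] [556   0  46  44 726] [ 0.77836906 -0.03442124  0.04      ]
[169.5 176.4] [152 161  29  28 396] [0.5300374  0.30389398 0.04      ]
[524.9 309.7] [ 436  230  181  156 6644] [ 0.4866642  -0.09576606  0.04      ]
[248.1 306.2] [234 283  24  37 514] [0.41359579 0.19942062 0.04      ]
[334.4 405.1] [    0   286   640   194 41066] [0.3138149  0.07481139 0.04      ]
[235.7 363.7] [230 354  15  24 261] [0.33921249 0.19875884 0.04      ]
```

View pics/w1.png

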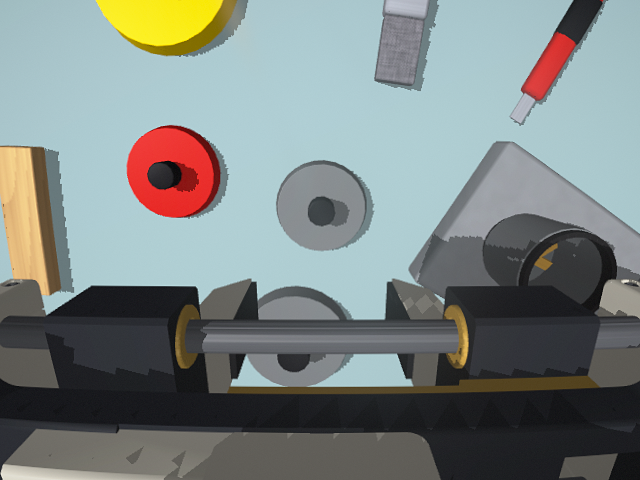

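The wrist view shows the target lid's knob at (321,211) and the tub's mouth near (567,274). Both are within a few pixels of where I predicted them, so I descend.

Emit:
send_rows([
  [6, [0, 0.1, 4], [0, 0, 0]],
  [6, [0, 0, 4], [0, 0, 0]],
  [6, [0, 0, 4], [0, 0, 0]],
  [6, [0, 0, 3], [0, 0, 0]],
  [6, [0, 0, 2], [0, 0, 0]],
])

```text
clock: 2.95
position: [0.531, 0.1432, 0.049]
ee_rot: [3.114, 0.401, -0.005]
force: [0.2, 0.0, 0.5]
width: 0.655
gripper_force: 0.0
```

Emit:
send_rows([
  [6, [0, 0, 1.5], [0, 0, 0]],
  [6, [0, 0, 1.3], [0, 0, 0]],
  [6, [0, 0, 0], [0, 0, 0]],
])

```text
clock: 3.25
position: [0.5318, 0.1446, 0.022]
ee_rot: [3.115, 0.403, -0.003]
force: [-1.1, -0.1, 0.6]
width: 0.651
gripper_force: 0.0
```

Run:
```python
from h import *
import pickle
p=pickle.load(open("w1.pkl","rb"))
print("knob",plane("wrist",[(321,211.5)],.04,p),"tub",plane("wrist",[(567,274)],.137,p))
im=cv2.imread("pics/w1.png")[205:320,470:640]
cv2.imwrite("pics/w1c.png",cv2.resize(im,None,fx=4,fy=4,interpolation=cv2.INTER_CUBIC))
```

```text
knob [[0.53421863 0.14994522 0.04      ]] tub [[ 0.55464826 -0.04696572  0.137     ]]
```

View pics/w1c.png

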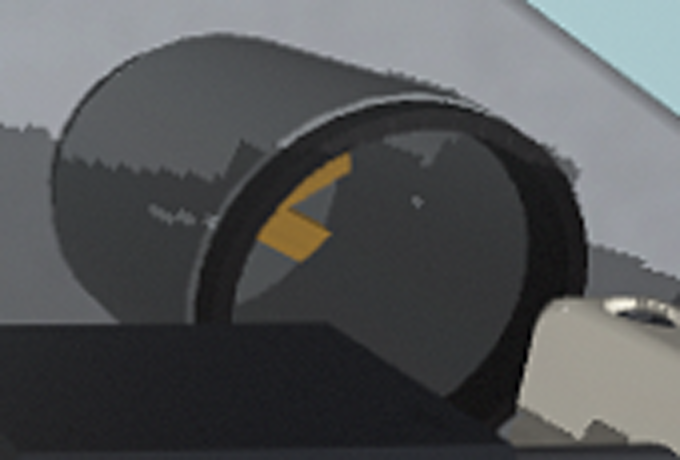

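The enlarged crop shows the seal ring's outer edge spanning about 195–588 px, which puts the tub's centre at wrist pixel (568,271). I centre on the knob and close.

Emit:
send_rows([
  [6, [0.3, -0.35, 0], [0, 0, 0]],
  [6, [0, 0, 0], [0, 0, 0]],
  [2, [0, 0, 0], [0, 0, 0]],
  [2, [0, 0, 0], [0, 0, 0]],
  [2, [0, 0, 0], [0, 0, 0]],
], force=40)

```text
clock: 3.75
position: [0.5347, 0.1496, 0.0234]
ee_rot: [3.115, 0.404, 0.001]
force: [-0.5, -0.3, -0.0]
width: 0.446
gripper_force: 0.0
```

Emit:
send_rows([
  [2, [0, 0, 0], [0, 0, 0]],
  [2, [0, 0, 0], [0, 0, 0]],
  [2, [0, 0, 0], [0, 0, 0]],
])

```text
clock: 4.05
position: [0.5345, 0.1496, 0.0231]
ee_rot: [3.115, 0.404, -0.0]
force: [0.5, 0.2, 0.5]
width: 0.229
gripper_force: 0.0
```

Run:
```python
from h import *
im=arm.get_image("wrist")[:,:,::-1];cv2.imwrite("pics/w2.png",im);s=arm.observe();print(s["position"],s["width"],s["gripper_force"])
```

```text
[0.53453544 0.14960939 0.02309094] 0.2217926624317105 0.0
```

View pics/w2.png

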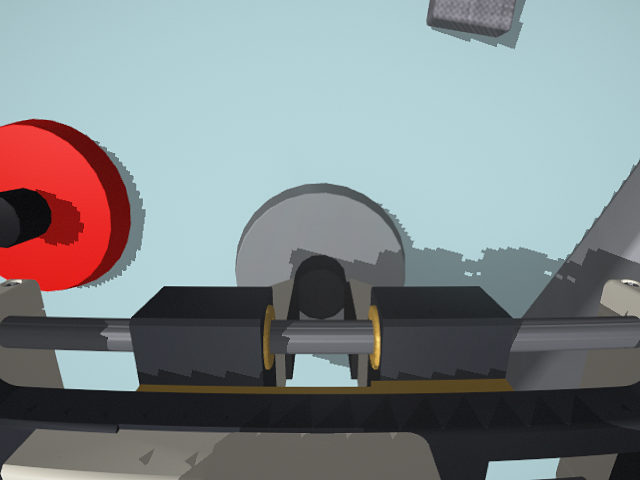

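Run:
```python
from h import *
p=arm.camera_params("wrist");s=arm.observe();R=tool(s);P=s["position"]
C=-np.array(p["R"]).T@np.array(p["t"]);print("cam in tool",R.T@(C-P), "axis in tool",R.T@np.array(p["R"])[2])
print("TCP px",proj("wrist",P,p),"grasp pt px",proj("wrist",P-R[:,2]*.019,p))
for x in (-.01,0,.01,.02): print(x,proj("wrist",P+R@[x,0,-.017],p))
for uv in((321,290),(321,297)): print(R.T@(plane("wrist",[uv],.04,p)[0]-P), plane("wrist",[uv],.04,p)[0])
im=cv2.imread("pics/w2.png")[235:390,250:400]
cv2.imwrite("pics/w2c.png",cv2.resize(im,None,fx=4,fy=3.8,interpolation=cv2.INTER_CUBIC))
```

```text
cam in tool [ 0.07128307  0.00030301 -0.18325582] axis in tool [-2.67516419e-01 -4.84920415e-04  9.63553180e-01]
TCP px [[320.85862337 279.12765064]] grasp pt px [[320.80396947 293.484415  ]]
-0.01 [[320.82508244 310.54080095]]
0 [[320.81024026 291.83651606]]
0.01 [[320.79507694 272.51160518]]
0.02 [[320.77960081 252.55727429]]
[ 9.25942743e-04  9.27847597e-05 -1.69091016e-02] [0.53545494 0.14975686 0.04      ]
[-2.76845800e-03  9.06268539e-05 -1.69089311e-02] [0.53188195 0.14881753 0.04      ]
```

View pics/w2c.png

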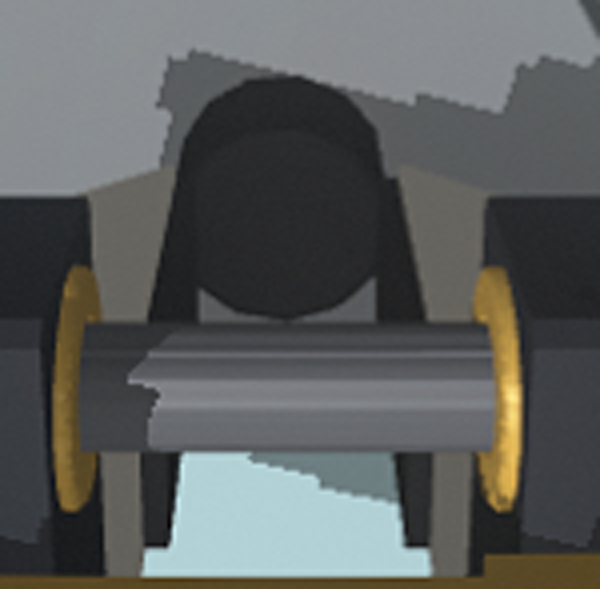

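The crop shows the knob properly between the pads, so the fingers just stopped at the commanded 2 cm. I command fully closed.

Emit:
send_rows([
  [0, [0, 0, 0], [0, 0, 0]],
  [0, [0, 0, 0], [0, 0, 0]],
  [0, [0, 0, 0], [0, 0, 0]],
  [0, [0, 0, 0], [0, 0, 0]],
], force=40)

```text
clock: 4.5
position: [0.5345, 0.1497, 0.0231]
ee_rot: [3.115, 0.404, 0.0]
force: [-0.1, 0.4, -0.4]
width: 0.009
gripper_force: 0.0
```

Run:
```python
from h import *
p=arm.camera_params("wrist");im=arm.get_image("wrist")[:,:,::-1];t=arm.get_image("top")[:,:,::-1];sc=arm.get_image("scene")[:,:,::-1]
f=lambda x,k:cv2.resize(x,None,fx=k,fy=k,interpolation=cv2.INTER_CUBIC)
a=f(im[150:390,200:440],1.25);b=f(sc[225:325,340:440],3);c=f(t[210:310,215:315],3)
cv2.imwrite("pics/m3.png",np.hstack([f(im[150:390,200:440],1.25)[:300],b,]))
s=arm.observe();print(s["position"],s["width"])
V=cv2.cvtColor(np.ascontiguousarray(sc),cv2.COLOR_BGR2HSV)
print("TCP in scene",proj("scene",s["position"]), "in crop",(proj("scene",s["position"])-[340,225])*3+[300,0])
```

```text
[0.53452043 0.14967886 0.02312219] 0.006368603979746766
TCP in scene [[393.8859115  289.54918359]] in crop [[461.65773451 193.64755076]]
```

View pics/m3.png

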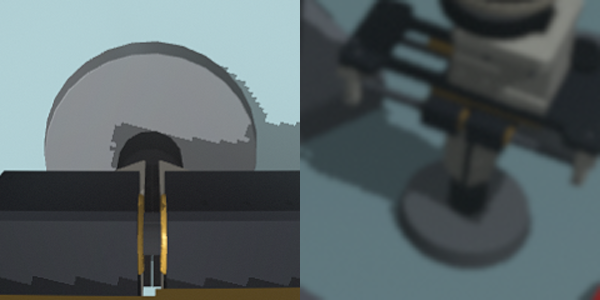

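Run:
```python
from h import *
p=arm.camera_params("wrist");s=arm.observe();R=tool(s);P=s["position"];print(p["camera_matrix"][0][0],p["k1"])
for z in (0,-.017,-.03,-.05): 
    q=proj("wrist",[P+R@[x,y,z] for x,y in((0,-.01),(0,.01),(-.014,0),(.014,0))],p);print(z,"px/20mm",q[1,0]-q[0,0],"rows x-14,+14:",q[2,1],q[3,1])
im=arm.get_image("top");V=cv2.cvtColor(im,cv2.COLOR_RGB2HSV)
import pickle
w=pickle.load(open("w1.pkl","rb"));a=plane("wrist",[(276,205),(369,205),(322,161),(322,250)],.014,w);print("lid dia",np.linalg.norm(a[0]-a[1]),np.linalg.norm(a[2]-a[3]))
a=plane("wrist",[(307.5,211),(335,211)],.04,w);print("knob dia",np.linalg.norm(a[0]-a[1]))
```

```text
368.8541636756204 -0.06664676024483653
0 px/20mm 37.67580238110685 rows x-14,+14: 303.3499941139434 253.998209410822
-0.017 px/20mm 41.094875159203696 rows x-14,+14: 317.9075849214918 264.66219934533314
-0.03 px/20mm 44.15326979109739 rows x-14,+14: 330.887091752537 274.2569679380066
-0.05 px/20mm 49.844690790383765 rows x-14,+14: 354.9297165623855 292.25844063392645
lid dia 0.09936484631797475 0.09629607105772718
knob dia 0.02751169527758272
```

In the picture the pads overlap the knob, so the real fingertips are about 2 cm behind the nominal TCP and are closing above the knob. I open and go down so that the grasp point sits at the knob's centre, watching the force.

Emit:
send_rows([
  [6, [0, 0, 0], [0, 0, 0]],
  [6, [0, 0, 0], [0, 0, 0]],
  [6, [0, 0, 0], [0, 0, 0]],
  [6, [0, 0, 0], [0, 0, 0]],
  [6, [0, 0, 0], [0, 0, 0]],
])

```text
clock: 5.2
position: [0.5345, 0.1497, 0.0231]
ee_rot: [3.116, 0.404, -0.0]
force: [0.7, 0.9, -0.2]
width: 0.39
gripper_force: 0.0
```

Emit:
send_rows([
  [6, [0, 0, 0], [0, 0, 0]],
  [6, [0, 0, 0.4], [0, 0, 0]],
  [6, [0, 0, 0.3], [0, 0, 0]],
  [6, [0, 0, 0.2], [0, 0, 0]],
  [6, [0, 0, 0], [0, 0, 0]],
])

```text
clock: 5.7
position: [0.5342, 0.1495, 0.0136]
ee_rot: [3.115, 0.404, -0.001]
force: [-0.6, 0.3, -0.6]
width: 0.651
gripper_force: 0.0
```

Emit:
send_rows([
  [6, [0, 0, 0.4], [0, 0, 0]],
  [0, [0, 0, 0], [0, 0, 0]],
  [0, [0, 0, 0], [0, 0, 0]],
  [0, [0, 0, 0], [0, 0, 0]],
  [0, [0, 0, 0], [0, 0, 0]],
], force=40)

```text
clock: 6.2
position: [0.5346, 0.1497, 0.0102]
ee_rot: [-3.116, -0.404, -0.0]
force: [-0.1, 0.5, -0.6]
width: 0.356
gripper_force: 0.0
```

Emit:
send_rows([
  [0, [0, 0, 0], [0, 0, 0]],
  [0, [0, 0, 0], [0, 0, 0]],
  [0, [0, 0, 0], [0, 0, 0]],
])

```text
clock: 6.5
position: [0.5346, 0.1497, 0.0102]
ee_rot: [3.116, 0.404, 0.0]
force: [0.1, -0.4, 0.9]
width: 0.28
gripper_force: 40.0
```

Emit:
send_rows([
  [0, [0, 0, -2], [0, 0, 0]],
  [0, [0, 0, -4], [0, 0, 0]],
  [0, [0, 0, -4], [0, 0, 0]],
  [0, [0, 0, -4], [0, 0, 0]],
  [0, [0, 0, -4], [0, 0, 0]],
])

```text
clock: 7.0
position: [0.534, 0.1495, 0.1916]
ee_rot: [3.115, 0.404, -0.001]
force: [1.3, 0.3, -1.9]
width: 0.279
gripper_force: 40.0
```

Emit:
send_rows([
  [0, [-0.6, 3, 0], [0, 0, 0]],
  [0, [-0.6, 4, 0], [0, 0, 0]],
  [0, [-0.7, 4, 0], [0, 0, 0]],
  [0, [-0.7, 4, 0], [0, 0, 0]],
  [0, [-0.5, 3, 0], [0, 0, 0]],
])

```text
clock: 7.5
position: [0.5501, -0.0355, 0.1899]
ee_rot: [3.115, 0.4, -0.001]
force: [0.5, -0.6, -0.8]
width: 0.273
gripper_force: 40.0
```

Emit:
send_rows([
  [0, [-0.2, 1.8, 0], [0, 0, 0]],
  [0, [0, 0, 0], [0, 0, 0]],
  [0, [0, 0, 0], [0, 0, 0]],
])

```text
clock: 7.8
position: [0.5528, -0.0498, 0.1899]
ee_rot: [-3.115, -0.403, 0.001]
force: [-0.3, 1.4, -1.2]
width: 0.28
gripper_force: 40.0
```

Run:
```python
from h import *
s=arm.observe();P=s["position"];R=tool(s);print(P,s["ee_rot"],s["width"],s["gripper_force"],s["force"])
f=lambda x,k:cv2.resize(np.ascontiguousarray(x),None,fx=k,fy=k,interpolation=cv2.INTER_CUBIC)
sc=arm.get_image("scene")[:,:,::-1];w=arm.get_image("wrist")[:,:,::-1];cv2.imwrite("pics/s4.png",sc);cv2.imwrite("pics/w4.png",w)
cv2.imwrite("pics/m4.png",np.hstack([f(sc[110:290,240:400],2.5)[:450],f(w[90:450,140:500],1.11)[:,:400] if 0 else f(w[90:450,160:480],1.25)]))
foot=P-[0,0,.010]
print("tub px scene (rim .130, seal .137):",proj("scene",[[.553,-.05,.137],[.5505,-.0525,.137],foot]), "crop",(proj("scene",[[.553,-.05,.137],foot])-[240,110])*2.5)
```

```text
[ 0.55281867 -0.04980271  0.18992091] [-3.11504730e+00 -4.02992790e-01  5.98013622e-04] 0.2799985143529904 39.99985098838806 [-0.29380732  1.36054702 -1.1722609 ]
tub px scene (rim .130, seal .137): [[322.35688584 214.43818233]
 [322.29414671 213.4156115 ]
 [322.57712088 199.38751823]] crop [[205.89221461 261.09545583]
 [206.44280219 223.46879558]]
```

View pics/m4.png

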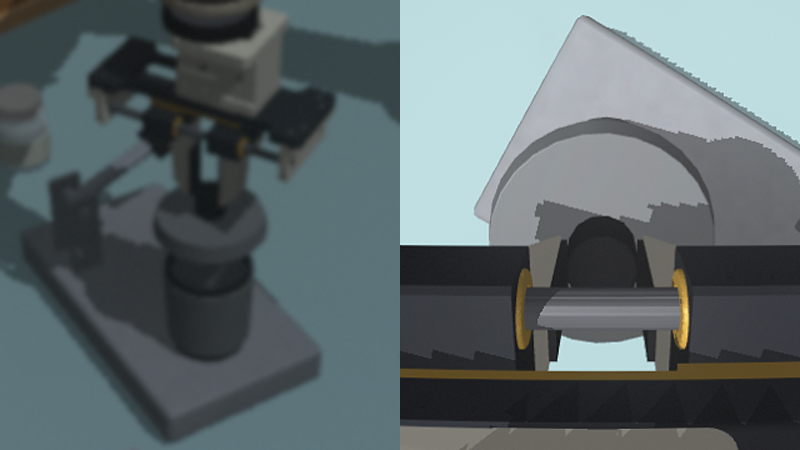

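The lid hangs level over the tub in the scene crop: lid centre x≈211 and tub centre x≈209 at 2.5× scale. I lower it, then creep.

Emit:
send_rows([
  [0, [0, 0, 1.5], [0, 0, 0]],
  [0, [0, 0, 2], [0, 0, 0]],
  [0, [0, 0, 0.5], [0, 0, 0]],
  [0, [0, 0, 0.4], [0, 0, 0]],
  [0, [0, 0, 0.3], [0, 0, 0]],
])

```text
clock: 8.4
position: [0.5534, -0.0495, 0.1435]
ee_rot: [-3.115, -0.405, -0.001]
force: [-0.7, 0.3, -1.2]
width: 0.278
gripper_force: 40.0
```

Emit:
send_rows([
  [0, [0, 0, 0.2], [0, 0, 0]],
  [0, [0, 0, 0.2], [0, 0, 0]],
  [0, [0, 0, 0.2], [0, 0, 0]],
  [0, [0, 0, 0.1], [0, 0, 0]],
  [0, [0, 0, 0], [0, 0, 0]],
])

```text
clock: 8.9
position: [0.553, -0.0503, 0.1361]
ee_rot: [3.116, 0.404, -0.0]
force: [0.5, -0.0, -1.4]
width: 0.276
gripper_force: 40.0
```

The skirt is now below the rim with no contact. I press on.

Emit:
send_rows([
  [0, [0, 0, 0.2], [0, 0, 0]],
  [0, [0, 0, 0.2], [0, 0, 0]],
  [0, [0, 0, 0.2], [0, 0, 0]],
  [0, [0, 0, 0.2], [0, 0, 0]],
  [0, [0, 0, 0], [0, 0, 0]],
])

```text
clock: 9.4
position: [0.5533, -0.0502, 0.1285]
ee_rot: [3.115, 0.404, 0.001]
force: [-2.4, -0.5, 3.2]
width: 0.28
gripper_force: 40.0
```

Emit:
send_rows([
  [0, [0, 0, 0.1], [0, 0, 0]],
  [0, [0, 0, 0.1], [0, 0, 0]],
  [0, [0, 0, 0], [0, 0, 0]],
])

```text
clock: 9.7
position: [0.5535, -0.0502, 0.1281]
ee_rot: [3.114, 0.403, 0.002]
force: [-7.2, -0.5, 20.6]
width: 0.279
gripper_force: 40.0
```

Emit:
send_rows([
  [0, [0, 0, 0.1], [0, 0, 0]],
  [0, [0, 0, 0.1], [0, 0, 0]],
  [0, [0, 0, 0], [0, 0, 0]],
])

```text
clock: 10.0
position: [0.5536, -0.0502, 0.1278]
ee_rot: [3.114, 0.403, 0.003]
force: [-14.4, -0.7, 38.4]
width: 0.283
gripper_force: 40.0
```

This is a hard stop at TCP z = 0.128, the home height. I relax the push, let go and rise.

Emit:
send_rows([
  [0, [0, 0, -0.2], [0, 0, 0]],
  [0, [0, 0, -0.2], [0, 0, 0]],
  [5.5, [0, 0, 0], [0, 0, 0]],
  [5.5, [0, 0, 0], [0, 0, 0]],
  [5.5, [0, 0, 0], [0, 0, 0]],
])

```text
clock: 10.5
position: [0.553, -0.0502, 0.1278]
ee_rot: [-3.115, -0.404, 0.001]
force: [-0.7, -0.2, -0.3]
width: 0.49
gripper_force: 0.0
```

Emit:
send_rows([
  [5.5, [0, 0, 0], [0, 0, 0]],
  [5.5, [0, 0, 0], [0, 0, 0]],
  [5.5, [0, 0, -1], [0, 0, 0]],
  [5.5, [0, 0, -3], [0, 0, 0]],
  [5.5, [0, 0, -4], [0, 0, 0]],
])

```text
clock: 11.0
position: [0.5519, -0.0502, 0.2082]
ee_rot: [-3.115, -0.404, 0.005]
force: [1.6, -1.0, 0.2]
width: 0.599
gripper_force: 0.0
```

Emit:
send_rows([
  [0, [0, 0, -3], [0, 0, 0]],
  [0, [-3, 2, 0], [0, 0, 0]],
  [0, [-4, 3, 0], [0, 0, 0]],
  [0, [-4, 3, 0], [0, 0, 0]],
  [0, [0, 0, 0], [0, 0, 0]],
])

```text
clock: 11.5
position: [0.463, -0.1621, 0.2386]
ee_rot: [3.114, 0.389, -0.004]
force: [0.5, -0.1, 0.7]
width: 0.21
gripper_force: 0.0
```

Run:
```python
from h import *
s=arm.observe();P=s["position"];print(P,s["width"],s["force"])
f=lambda x,k:cv2.resize(np.ascontiguousarray(x),None,fx=k,fy=k,interpolation=cv2.INTER_CUBIC)
sc=arm.get_image("scene")[:,:,::-1];w=arm.get_image("wrist")[:,:,::-1];cv2.imwrite("pics/s5.png",sc);cv2.imwrite("pics/w5.png",w)
cv2.imwrite("pics/m5.png",np.hstack([f(sc[130:290,240:400],2.5),f(w,400/480)[:,:400]]))
cv2.imwrite("pics/t5.png",arm.get_image("top")[:,:,::-1])
```

```text
[ 0.4630031  -0.16207617  0.23859884] 0.21028709286375302 [ 0.52084002 -0.05141284  0.65384034]
```

View pics/m5.png

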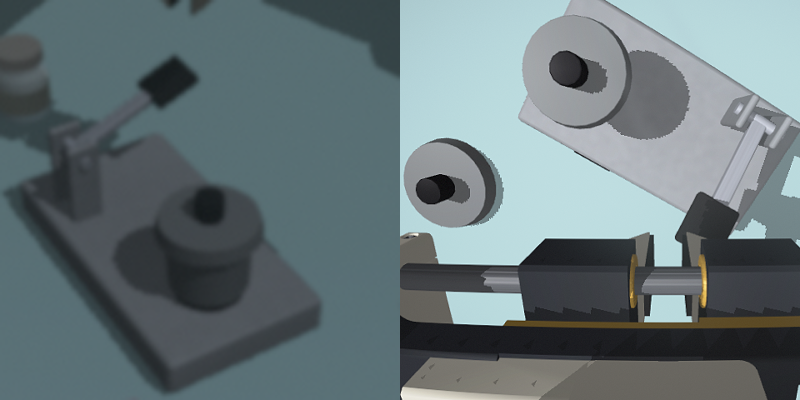

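The scene crop shows the lid on the tub, level with no seal gap visible and let go; the lever is at rest. I'm out of picture views, so I go by numbers from here. I align the shut fingers with the lever and place them over the pad.

Emit:
send_rows([
  [0, [-2.9, 2.9, 0], [0, 0, 0]],
  [0, [0, 0, 0], [0, 0, 0.134]],
  [0, [0, 0, 0], [0, 0, 0.134]],
  [0, [0, 0, 0], [0, 0, 0.134]],
  [0, [0, 0, 0], [0, 0, 0.134]],
], force=30)

```text
clock: 12.15
position: [0.4477, -0.1894, 0.2384]
ee_rot: [-3.11, 0.44, -0.001]
force: [-1.2, -0.4, -0.9]
width: 0.004
gripper_force: 0.0
```

Emit:
send_rows([
  [0, [0, 0, 0], [0, 0, 0]],
  [0, [0, 0, 0], [0, 0, 0]],
])

```text
clock: 12.35
position: [0.4473, -0.1898, 0.2383]
ee_rot: [-3.112, 0.426, -0.0]
force: [-0.5, 0.3, 0.2]
width: 0.005
gripper_force: 0.0
```

Run:
```python
from h import *
s=arm.observe();P=s["position"];R=tool(s);print(P,R.round(3).tolist(),s["width"],s["joints"].round(2))
print("to go (tool, cm)",R.T@(np.array([.442,-.197,P[2]])-P)*100)
print("force mean",np.mean([arm.observe()["force"] for _ in range(5)],0))
# lid check: knob in old top view / scene view
for n,f,box in(("top","t5",(325,365,225,262)),("scene","s5",(310,335,195,225))):
    V=cv2.cvtColor(cv2.imread(f"pics/{f}.png"),cv2.COLOR_BGR2HSV)[...,2][box[2]:box[3],box[0]:box[1]]
    k,l,st,ce=cv2.connectedComponentsWithStats((V<40).astype(np.uint8));i=1+np.argmax(st[1:,4]);uv=ce[i]+[box[0],box[2]];print(n,uv,st[i],plane(n,[uv],.158 if n=="top" else .148))
```

```text
[ 0.44727087 -0.18982959  0.2382744 ] [[0.963, -0.269, 0.0], [-0.269, -0.963, 0.0], [0.0, -0.0, -1.0]] 0.004897295985459545 [ 0.64  0.21 -0.41  1.82  0.09  1.13 -1.65]
to go (tool, cm) [-3.15098998e-01  8.32274197e-01 -3.89264608e-04]
force mean [-0.4644813   0.3403695   0.19710743]
top [347.47058824 244.50588235] [18 15 10 10 85] [[ 0.55140488 -0.05101705  0.158     ]]
scene [322.90151515 212.04545455] [  7  11  12  13 132] [[ 0.55572979 -0.04591236  0.148     ]]
```

Emit:
send_rows([
  [0, [-0.3, 0.8, 0], [0, 0, 0]],
  [0, [0, 0, 2.5], [0, 0, 0]],
  [0, [0, 0, 2.5], [0, 0, 0]],
  [0, [0, 0, 0.8], [0, 0, 0]],
  [0, [0, 0, 0], [0, 0, 0]],
])

```text
clock: 12.85
position: [0.4405, -0.1979, 0.1794]
ee_rot: [-3.111, 0.434, 0.004]
force: [0.1, 0.5, -0.4]
width: 0.006
gripper_force: 0.0
```

Emit:
send_rows([
  [0, [0, 0, 0.4], [0, 0, 0]],
  [0, [0, 0, 0.4], [0, 0, 0]],
  [0, [0, 0, 0], [0, 0, 0]],
])

```text
clock: 13.15
position: [0.4415, -0.198, 0.1723]
ee_rot: [3.111, -0.435, 0.001]
force: [-1.5, -0.1, 0.3]
width: 0.005
gripper_force: 0.0
```

Emit:
send_rows([
  [0, [0, 0, 0.4], [0, 0, 0]],
  [0, [0, 0, 0.4], [0, 0, 0]],
  [0, [0, 0, 0], [0, 0, 0]],
])

```text
clock: 13.45
position: [0.441, -0.1978, 0.1636]
ee_rot: [-3.111, 0.436, 0.001]
force: [0.2, 0.1, -0.1]
width: 0.005
gripper_force: 0.0
```

Emit:
send_rows([
  [0, [0, 0, 0.4], [0, 0, 0]],
  [0, [0, 0, 0], [0, 0, 0]],
])

```text
clock: 13.65
position: [0.4411, -0.1979, 0.1597]
ee_rot: [-3.111, 0.436, 0.001]
force: [-0.3, 0.2, 0.3]
width: 0.005
gripper_force: 0.0
```

Emit:
send_rows([
  [0, [0, 0, 0.4], [0, 0, 0]],
  [0, [0, 0, 0], [0, 0, 0]],
])

```text
clock: 13.85
position: [0.4411, -0.1978, 0.1557]
ee_rot: [-3.111, 0.436, 0.001]
force: [-0.1, 0.3, -0.3]
width: 0.002
gripper_force: 0.0
```

Still no contact, as expected given the tip offset. I creep on.

Emit:
send_rows([
  [0, [0, 0, 0.3], [0, 0, 0]],
  [0, [0, 0, 0], [0, 0, 0]],
])

```text
clock: 14.05
position: [0.4412, -0.1979, 0.1528]
ee_rot: [-3.111, 0.436, 0.001]
force: [0.2, 0.3, -0.0]
width: 0.004
gripper_force: 0.0
```

Emit:
send_rows([
  [0, [0, 0, 0.3], [0, 0, 0]],
  [0, [0, 0, 0], [0, 0, 0]],
])

```text
clock: 14.25
position: [0.4412, -0.1978, 0.1498]
ee_rot: [-3.111, 0.436, 0.001]
force: [-0.8, 0.2, -0.1]
width: 0.005
gripper_force: 0.0
```

Emit:
send_rows([
  [0, [0, 0, 0.3], [0, 0, 0]],
  [0, [0, 0, 0], [0, 0, 0]],
])

```text
clock: 14.45
position: [0.4413, -0.1979, 0.1468]
ee_rot: [-3.111, 0.436, 0.0]
force: [0.8, 0.4, 0.5]
width: 0.003
gripper_force: 0.1
```

Emit:
send_rows([
  [0, [0, 0, 0.3], [0, 0, 0]],
  [0, [0, 0, 0], [0, 0, 0]],
])

```text
clock: 14.65
position: [0.4414, -0.1979, 0.144]
ee_rot: [3.111, -0.436, 0.0]
force: [-0.0, -0.3, 3.1]
width: 0.008
gripper_force: 1.3
```

```bash
cat > pad.py <<'E'
from h import *
for n,b in(("scene",(285,330,140,200)),("top",(395,440,265,310))):
    im=arm.get_image(n)[:,:,::-1];im=np.ascontiguousarray(im);cv2.imwrite(f"pics/p_{n}_{arm.observe()['clock']:.2f}.png",im)
    V=cv2.cvtColor(im,cv2.COLOR_BGR2HSV)[...,2][b[2]:b[3],b[0]:b[1]]
    k,l,st,ce=cv2.connectedComponentsWithStats((V<48).astype(np.uint8))
    for i in range(1,k):
        if st[i,4]>30: print(n,(ce[i]+[b[0],b[2]]).round(1),st[i]+[b[0],b[2],0,0,0])
a=np.radians(-16.4)
o=np.array([.4508,-.1996])
for n in("scene",):
    print("pad px rest/level/bottom",proj(n,[[.4508,-.1996,.163],[.4408,-.1967,.121],[.4508+.0045*0,-.1996,.079]]))
E
python3 pad.py
```

```text
scene [314.6 141.4] [302 140  28   6  88]
scene [306.5 163.6] [296 157  22  16 206]
top [423.6 287.7] [416 265  15  45 384]
top [397.1 281.9] [395 271   8  28  98]
pad px rest/level/bottom [[305.87197781 159.63761382]
 [309.75212942 172.39847858]
 [306.43566521 187.03142583]]
```

Contact comes at TCP z≈0.1455 against a pad surface at about 0.170, so the tip offset is ≈25 mm and level should be near TCP z 0.095–0.098. I press down in stages.

Emit:
send_rows([
  [0, [0, 0, 0.8], [0, 0, 0]],
  [0, [0, 0, 0.8], [0, 0, 0]],
  [0, [0, 0, 0.8], [0, 0, 0]],
  [0, [0, 0, 0.4], [0, 0, 0]],
  [0, [0, 0, 0], [0, 0, 0]],
])

```text
clock: 15.25
position: [0.4404, -0.1977, 0.1153]
ee_rot: [-3.111, 0.435, 0.003]
force: [-2.8, 0.5, 5.5]
width: 0.006
gripper_force: 2.5
```

Emit:
send_rows([
  [0, [0, 0, 0.6], [0, 0, 0]],
  [0, [0, 0, 0.5], [0, 0, 0]],
  [0, [0, 0, 0.2], [0, 0, 0]],
  [0, [0, 0, 0], [0, 0, 0]],
  [0, [0, 0, 0], [0, 0, 0]],
])

```text
clock: 15.75
position: [0.4405, -0.1977, 0.103]
ee_rot: [-3.111, 0.436, 0.003]
force: [-4.2, 0.9, 7.2]
width: 0.003
gripper_force: 3.2
```

```bash
python3 pad.py
python3 - <<'E'
from cell import arm
import numpy as np
F=[]
for _ in range(6):
    arm.get_image("top");F.append(arm.observe()["force"])
s=arm.observe();print(np.mean(F,0),np.std(F,0),s["position"],s["clock"])
E
```

```text
scene [312.  149.3] [292 140  38  21 495]
scene [309.3 174.4] [299 170  22  11 157]
top [418.7 289.4] [412 267  13  43 328]
pad px rest/level/bottom [[305.87197781 159.63761382]
 [309.75212942 172.39847858]
 [306.43566521 187.03142583]]
[-3.79882883  1.02383058  6.3761532 ] [0.17551736 0.36893953 0.16680246] [ 0.44053977 -0.19771116  0.10304975] 16.15
```

```bash
cat > lev.py <<'E'
from h import *
import sys
a=np.radians(-16.4);Rz=np.array([[np.cos(a),-np.sin(a),0],[np.sin(a),np.cos(a),0],[0,0,1]])
def pts(th):
    t=.384-th;u=np.array([-np.cos(t),0,np.sin(t)]);nrm=np.array([np.sin(t),0,np.cos(t)])
    h=np.array([.05,-.085,.115]);o=np.array([.4508,-.1996,0])-Rz@np.array([-.0546,-.085,0])
    return np.array([o+Rz@(h+u*(.115+s)+nrm*.006+[0,w,0]) for s,w in((-.025,.022),(-.025,-.022),(.025,-.022),(.025,.022))])
def mask(f):
    im=cv2.imread(f);b=(285,330,148,200);V=cv2.cvtColor(im,cv2.COLOR_BGR2HSV)[...,2]
    m=np.zeros(V.shape,np.uint8);m[b[2]:b[3],b[0]:b[1]]=V[b[2]:b[3],b[0]:b[1]]<60
    k,l,st,ce=cv2.connectedComponentsWithStats(m)
    i=max(range(1,k),key=lambda i:st[i,4]*(ce[i][1]>160));ys,xs=np.where(l==i)
    return dict(left=(xs.min(),ys[xs==xs.min()].mean()),right=(xs.max(),ys[xs==xs.max()].mean()),bot=(xs[ys==ys.max()].mean(),ys.max()),top=ys.min())
for th in(0,.3,.38,.46): print(th,proj("scene",pts(th)).round(1).tolist())
for f in sys.argv[1:]: print(f,mask(f))
E
python3 lev.py pics/s5.png $(ls pics/p_scene*)
```

```text
0 [[302.0, 169.9], [293.3, 160.9], [309.5, 149.3], [318.5, 157.9]]
0.3 [[305.1, 177.6], [296.5, 168.6], [313.6, 161.5], [322.4, 170.2]]
0.38 [[305.4, 179.8], [296.8, 170.8], [313.9, 165.0], [322.8, 173.7]]
0.46 [[305.5, 182.1], [297.0, 173.1], [314.0, 168.6], [322.8, 177.3]]
pics/s5.png {'left': (np.int64(296), np.float64(163.5)), 'right': (np.int64(318), np.float64(161.0)), 'bot': (np.float64(304.0), np.int64(172)), 'top': np.int64(153)}
pics/p_scene_14.70.png {'left': (np.int64(293), np.float64(173.5)), 'right': (np.int64(318), np.float64(161.5)), 'bot': (np.float64(293.5), np.int64(174)), 'top': np.int64(148)}
pics/p_scene_15.80.png {'left': (np.int64(294), np.float64(181.0)), 'right': (np.int64(329), np.float64(152.0)), 'bot': (np.float64(300.5), np.int64(181)), 'top': np.int64(148)}
```

Scene measurement: the pad's near corner moved 9 px, where level would be 9.9 px, so the lever is at ≈0.34 rad, which agrees with geometry. I nudge down about 5 mm.

Emit:
send_rows([
  [0, [0, 0, 0.3], [0, 0, 0]],
  [0, [0, 0, 0.2], [0, 0, 0]],
  [0, [0, 0, 0], [0, 0, 0]],
  [0, [0, 0, 0], [0, 0, 0]],
])

```text
clock: 16.55
position: [0.4405, -0.1977, 0.098]
ee_rot: [-3.111, 0.436, 0.003]
force: [-4.6, 0.6, 7.4]
width: 0.0
gripper_force: 3.4
```

```bash
python3 pad.py >/dev/null
python3 - <<'E'
from h import *
from lev import pts
import glob
F=[]
for _ in range(4): arm.get_image("top");F.append(arm.observe()["force"])
print(np.mean(F,0),arm.observe()["position"],arm.observe()["clock"])
fs=["pics/s5.png"]+sorted(glob.glob("pics/p_scene*"))
# sub-pixel row/col where V crosses halfway at bottom corner (col ~ corner) and right corner edge
def cross(prof,lev):
    i=np.where((prof[:-1]<lev)&(prof[1:]>=lev))[0]
    return [round(float(j+(lev-prof[j])/(prof[j+1]-prof[j])),2) for j in i]
for f in fs:
    V=cv2.cvtColor(cv2.imread(f),cv2.COLOR_BGR2GRAY).astype(float)
    print(f,{c:[x+155 for x in cross(V[155:192,c-1:c+2].mean(1),55)] for c in (302,305,308,311,314,317,319)})
for th in(0,.3,.34,.38,.42):
    q=proj("scene",pts(th));a,b=q[0],q[3];print(th,[(c,round(float(np.interp(c,[a[0],b[0]],[a[1],b[1]])),1)) for c in (305,308,311,314,317)])
E
```

```text
0 [[302.0, 169.9], [293.3, 160.9], [309.5, 149.3], [318.5, 157.9]]
0.3 [[305.1, 177.6], [296.5, 168.6], [313.6, 161.5], [322.4, 170.2]]
0.38 [[305.4, 179.8], [296.8, 170.8], [313.9, 165.0], [322.8, 173.7]]
0.46 [[305.5, 182.1], [297.0, 173.1], [314.0, 168.6], [322.8, 177.3]]
[-3.81927994  1.32196222  6.82011502] [ 0.44054502 -0.19772704  0.09805681] 16.85
pics/s5.png {302: [171.28], 305: [171.73], 308: [169.7], 311: [167.41], 314: [165.22], 317: [162.95], 319: []}
pics/p_scene_14.70.png {302: [171.54], 305: [172.25], 308: [170.34], 311: [168.15], 314: [166.1], 317: [163.8], 319: []}
pics/p_scene_15.80.png {302: [179.13], 305: [159.0, 180.59], 308: [180.82999999999998], 311: [162.5, 179.63], 314: [162.6, 178.37], 317: [159.84, 177.21], 319: [159.46, 176.32999999999998]}
pics/p_scene_16.60.png {302: [156.52, 180.14], 305: [161.5, 181.84], 308: [182.19], 311: [165.0, 166.5, 181.03], 314: [164.33, 179.94], 317: [161.57, 178.76], 319: [161.28, 177.98]}
0 [(305, 167.7), (308, 165.5), (311, 163.4), (314, 161.2), (317, 159.0)]
0.3 [(305, 177.6), (308, 176.3), (311, 175.0), (314, 173.8), (317, 172.5)]
0.34 [(305, 178.7), (308, 177.6), (311, 176.4), (314, 175.3), (317, 174.1)]
0.38 [(305, 179.8), (308, 178.9), (311, 177.8), (314, 176.8), (317, 175.7)]
0.42 [(305, 181.0), (308, 180.2), (311, 179.2), (314, 178.3), (317, 177.3)]
```

The edge's shift and slope both give θ≈0.355. The last ~2.5 mm brings it level, matching the contact geometry (TCP z≈0.0955).

Emit:
send_rows([
  [0, [0, 0, 0.15], [0, 0, 0]],
  [0, [0, 0, 0.1], [0, 0, 0]],
  [0, [0, 0, 0], [0, 0, 0]],
  [0, [0, 0, 0], [0, 0, 0]],
  [0, [0, 0, 0], [0, 0, 0]],
])

```text
clock: 17.35
position: [0.4404, -0.1977, 0.0956]
ee_rot: [-3.111, 0.436, 0.003]
force: [-6.2, 0.8, 8.2]
width: 0.002
gripper_force: 3.8
```

Run:
```python
from h import *
im=np.ascontiguousarray(arm.get_image("scene")[:,:,::-1]);V=cv2.cvtColor(im,cv2.COLOR_BGR2GRAY).astype(float)
for c in(311,314,317):
    p=V[168:192,c-1:c+2].mean(1);j=np.where((p[:-1]<55)&(p[1:]>=55))[0][-1];print(c,168+j+(55-p[j])/(p[j+1]-p[j]))
# lid unmoved? compare knob with s5; bystanders diff first/last
a=cv2.imread("pics/s5.png");r=[cv2.matchTemplate(im[205-20:250,290:355],a[200:235,305:340],cv2.TM_CCOEFF_NORMED)];print(cv2.minMaxLoc(r[0]))
s=arm.observe();print(s["position"],s["force"],s["clock"])
```

```text
311 181.73611111111111
314 180.62666666666667
317 179.64383561643837
(-0.24659761786460876, 0.9992300271987915, (6, 26), (15, 15))
[ 0.44037708 -0.1976816   0.09555913] [-5.49741408  1.68146718  6.61838708] 17.4
```

```bash
python3 -c "
from cell import arm
print(arm.sign_off())"
```

```text
the job is handed in; nothing more can be done
None
```

The lid is pressed home on the tub, level and let go. The run lever was still being held level (about 0.38 rad by the camera) when I handed the job in at 17.4 s, and the moves gave no sign of touching the other things, though I did not re-check them at the end.

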